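# Lay out the removed power-supply parts on their outlined pads

## Robot

A 6-joint arm with a two-finger parallel gripper is mounted at the origin on the work surface. World frame = base frame: x ahead of the robot, y to its left, z up, the work surface at z = 0. Lengths are in mm, angles in rad, forces in N, time in s.
With the tool pointing down it reaches from about 300 to 775 mm from the base axis. Payload 14.6 kg.
Tool frame: the origin (TCP) lies between the finger pads; the fingertips stand 19 mm ahead of it and the grasp point (between the pads) is the TCP; z points along the fingers, y is the line along which they close (so a half turn about z gives the same grasp; the last joint's range is limited). The gripper opens to 94 mm and grips with 3 to 60 N. Pads are 16 mm wide; open, the fingers measure 119 mm over their backs; the gripper's body (75 mm by 177 mm) begins 78 mm behind the grasp point.
Start: joints at [-1.223, 0.3, 1.521, -0, 1.321, -0.067], TCP at [221.646, -503.351, 224.446] pointing down, gripper open.
Joint ranges: [-3.03, 3.03], [-0.79, 2.21], [0.23, 2.52], [-1.04, 4.18], [0, 3.07], [-2.55, 2.55]. Speed limits (rad/s): [2.22, 2.22, 2.57, 3.14, 3.14, 3.14].

## Interface

Orientations are given as [roll, pitch, yaw] about the fixed x, y, z axes, in that order (R = Rz(yaw) Ry(pitch) Rx(roll)).
In Python, from cell import monitor, imaging, job, find_in, trace gives the robot as it stands. The module is installed in compiled form; this text tells all that it offers.
- The arm moves only by the tool arm_command, never from a script. Its argument "steps" is a list of rows, each a list of 5 numbers: the opening, from 0 (shut) to 1 (fully open), then the shift along the tool's x, y, z in mm, then the turn about the tool's z in degrees. In form: [[gripper, dx, dy, dz, turn], ...]. A call has 1 to 20 rows; each row is the pose to reach, as a shift and turn from the pose commanded when the call began, along the tool's axes at that moment; what a row does not reach only later rows make up. A row lasts 1/8 s, in which the tool goes at most 62.5 mm and 10.7 degrees, less where a joint would pass 70% of its speed; a pose out of reach is approached as far as the arm can. A call with a gripper value outside its range is refused whole. The fingers move at their own pace and stop on an object; "force" is the grip in N (left out, the last holds). Time passes only in rows, so rows that repeat a pose let the fingers close. It gives the time, the measured TCP pose, the force, the opening and the grip force at its end, in the units of the state.
- monitor.read_state(): the state, without advancing time (a new reading comes with each control period).
- imaging.camera(name): name is "scene" or "top" or "wrist"; returns a dict with "img" (384x512x3 uint8, red, green, blue), "mtx" (3x3 intrinsics, pixels), "D" ([k1, k2, p1, p2, k3] as OpenCV has them; the pictures are not rectified), "view" (4x4, takes a point from world to camera coordinates). Camera axes: x right, y down, z forward; pixel columns grow to the right and rows downward; lengths in mm; the calibration is good to about 2 mm. A picture is of the moment at which its call begins. There is no depth.
- job.sign_off(): hands the job in; it is judged then, once.
Trained networks look in a picture, given as the dict that the camera call returned (one of the last four; its "shot" number tells which), for a name from the list of things; names that differ only in an ending like _2 or _b are one class to them, and where a whole thing is asked for, a point or a joint stands for the part that bears it (a point fixed in the world has none). Each returns a list of dicts, best first, with "p" (0 to 1); they miss things now and then, are a little off and sometimes report something else, mostly with a low value. They report only what shows in the picture. A call takes as long as a camera call.
- find_in(picture, target): "rect" ([centre column, centre row, width, height] in pixels, round what is visible of it).
- trace(picture, target): "region" (384x512 bool, what is visible of it) and "rect" ([centre column, centre row, width, height] in pixels, round what is visible of it).
The state is a dict: "clock": time; "joints": joint angles; "qd": joint speeds; "effort": joint torques, N m; "eef_pos": TCP position; "eef_rot": TCP orientation; "wrist_force": force on the tool from outside, world axes, zero at the start; "moment": the same for the moment, N m; "finger_gap": finger opening in mm; "finger_force": force on a finger pad.
Only numpy, scipy, OpenCV 4.12 (cv2) and the standard library are available. Lean on these libraries where they do the work, as an engineer would, in place of code of your own. Each camera call takes 0.05 s, during which the arm holds its last target. There are 200 camera calls.

## Task

Lay out the four parts taken from the power supply, the heatsink, the transformer, the can capacitor and the toroidal choke: set each one upright as it now stands on the dark pad whose pale outline has the shape and size of its footprint, centred on the outline and, for the two rectangular ones, lined up with it. Leave the little screw cup and the terminal block that stand among them where they are.

Things in the scene. Friction and masses are not known exactly. Their poses are not given: they have to be found in the camera images.
- heatsink_c (a point): finned aluminium heatsink, a block 84 (x) by 36 (y) by 40 mm high, 0.2 kg, standing fins up on the table with fins along its x; solid enough to grip anywhere across the 36 mm. Origin at its centre, 20 mm above its underside; z up.
- transformer_c (a point): small mains transformer: thin steel foot plate 58 (x) by 46 (y) by 4 mm, dark laminated core 58 by 26 mm, 48 mm high overall, and copper coils that bulge to 46 mm across y over the middle 40 mm of x, from 7 to 41 mm height; 0.4 kg. Grip across y on the coils. Origin at the centre, 24 mm above its underside; z up.
- capacitor_c (a point): black can capacitor with an aluminium top, an upright cylinder 35 mm in diameter and 50 mm high, 0.08 kg. Origin at its centre, 25 mm above its underside; z up.
- choke_c (a point): toroidal choke: a thick ring wound with copper wire, lying flat, 52 mm outer diameter (54 over the wire), 20 mm hole, 30 mm high, 0.12 kg. Origin at its centre, 15 mm above its underside; z up.
- pad_heatsink_mark (a point): fixed dark rubber pad, 72 (x) by 100 (y) by 5 mm thick, as all four pads are; marked in pale lines 4 mm wide with a long rectangle, 87 mm inside along the pad's y by 39 mm along x, for the heatsink, whose long x axis lies along the pad's y (either way round). Origin at the centre of the pad's top face and of the outline, 5 mm above the table; z up.
- pad_transformer_mark (a point): fixed dark rubber pad, 72 (x) by 100 (y) by 5 mm thick, as all four pads are; marked in pale lines 4 mm wide with a short, nearly square rectangle, 61 mm inside along the pad's y by 49 mm along x, for the transformer, whose long x axis lies along the pad's y (either way round). Origin at the centre of the pad's top face and of the outline, 5 mm above the table; z up.
- pad_capacitor_mark (a point): fixed dark rubber pad, 72 (x) by 100 (y) by 5 mm thick, as all four pads are; marked in pale lines 4 mm wide with a single small circle, 38 mm inside diameter, for the capacitor; any turn will do. Origin at the centre of the pad's top face and of the outline, 5 mm above the table; z up.
- pad_choke_mark (a point): fixed dark rubber pad, 72 (x) by 100 (y) by 5 mm thick, as all four pads are; marked in pale lines 4 mm wide with a large circle of 55 mm inside diameter with a small circle of 12 mm within it, for the choke; any turn will do. Origin at the centre of the pad's top face and of the outline, 5 mm above the table; z up.
- screw_cup_c (a point): bystander to leave alone: small steel screw cup, 38 mm in diameter, 26 mm high, standing among the parts. Origin at its centre, 13 mm up.
- terminal_block_c (a point): bystander to leave alone: grey plastic terminal block, 26 (x) by 34 (y) by 24 mm high, standing among the parts. Origin at its centre, 12 mm up.

How it is judged:
By the outcome, as a careful person would: the job done as asked, in the order asked, and still so for the second after the job is handed in, with the robot touching nothing.
It also fails if it takes over 109 s, if anything falls off the work surface, if the arm or the gripper's body presses on something with over 40 N, if the wrist force passes 120 N, or if a joint passes its speed limit or range.

## Working session

There is one attempt and no reset: what is moved stays moved. The work goes in short steps, Python scripts to look and compute and a tool call to move; the robot and the scene stay as the last step left them, time stands still between calls to the robot, and variables do not carry over. Pictures are saved under pics/ and viewed, at most 14 in all, crops included, and the job is handed in when it is done.

Besides the shell and the picture viewer there is one more tool, called as name(argument=value, ...), one argument or row to a line, values as JSON. arm_command: Moves the arm, as the interface text tells. Its arguments: {"type":"object","properties":{"steps":{"type":"array","items":{"type":"array","items":{"type":"number"}}},"force":{"type":"number"}},"required":["steps"]}

```bash
mkdir -p pics
cat > h.py <<'E'
import numpy as np, cv2
from cell import monitor, imaging, job, find_in, trace
def save(c,n): cv2.imwrite('pics/'+n, c['img'][:,:,::-1])
def ray(c,uv):
    p=cv2.undistortPoints(np.array(uv,float).reshape(-1,1,2),c['mtx'],np.array(c['D'],float)).reshape(-1,2)
    R=c['view'][:3,:3];t=c['view'][:3,3]
    return -R.T@t, np.c_[p,np.ones(len(p))]@R
def toz(c,uv,z):
    o,d=ray(c,uv); return o+d*((z-o[2])/d[:,2])[:,None]
E
python3 - <<'E'
from h import *
s=monitor.read_state(); print(s)
for n in ['top','scene']:
    c=imaging.camera(n); save(c,n+'1.png'); o,_=ray(c,[[256,192]]); print(n,o)
    for t in ['heatsink_c','transformer_c','capacitor_c','choke_c','pad_heatsink_mark','pad_transformer_mark','pad_capacitor_mark','pad_choke_mark','screw_cup_c','terminal_block_c']:
        for r in find_in(c,t)[:2]: print(t,round(r['p'],2),np.round(r['rect']),np.round(toz(c,[r['rect'][:2]],5 if 'pad' in t else 20)))
E
```

```text
{'clock': 0.0, 'joints': array([-1.22259038e+00,  3.00445296e-01,  1.52153897e+00,  3.32062995e-05,
        1.32068975e+00, -6.65795659e-02]), 'qd': array([ 0.00041507,  0.00027625,  0.00091122, -0.00089334, -0.00029691,
       -0.00116026]), 'effort': array([-3.89761717e-04, -5.31810451e+01, -3.52739954e+01,  7.07970886e-02,
        2.44578416e-02, -1.01313901e-04]), 'eef_pos': array([ 221.58587094, -503.14649087,  223.91828447]), 'eef_rot': array([-3.14051582e+00, -1.04036546e-04,  4.14777217e-01]), 'wrist_force': array([ 8.24885069e-05, -4.79494717e-01, -1.71489505e-01]), 'moment': array([-0.02534734,  0.0104992 , -0.01359867]), 'finger_force': 0.0, 'finger_gap': 94.05536803138754}
top [ 382.80099734    9.46228297 1235.206023  ]
heatsink_c 0.71 [344. 154.  29.  25.] [[ 630. -246.   20.]]
transformer_c 0.8 [188. 161.  20.  23.] [[602. 217.  20.]]
capacitor_c 0.7 [269. 194.  10.  12.] [[507. -24.  20.]]
choke_c 0.64 [185. 228.  15.  22.] [[403. 220.  20.]]
pad_heatsink_mark 0.67 [121. 195.  32.  29.] [[501. 422.   5.]]
pad_transformer_mark 0.61 [347. 229.  33.  30.] [[ 409. -258.   
[... 219 characters left out ...]
3627918  1182.13060469]
heatsink_c 0.78 [170. 206.  32.  29.] [[ 630. -246.   20.]]
transformer_c 0.65 [327. 240.  26.  28.] [[605. 227.  20.]]
capacitor_c 0.74 [254. 192.  10.  22.] [[505. -23.  20.]]
capacitor_c 0.68 [224. 200.   9.  12.] [[561. -98.  20.]]
choke_c 0.49 [339. 189.  23.  25.] [[414. 220.  20.]]
pad_heatsink_mark 0.75 [404. 236.  40.  24.] [[514. 430.   5.]]
pad_transformer_mark 0.58 [194. 158.  33.  24.] [[ 419. -260.    5.]]
pad_capacitor_mark 0.62 [142. 166.  35.  28.] [[ 500. -406.    5.]]
pad_choke_mark 0.97 [242. 241.  44.  29.] [[670.  -1.   5.]]
screw_cup_c 0.67 [292. 216.  15.  16.] [[555. 112.  20.]]
terminal_block_c 0.68 [223. 197.  11.  15.] [[ 551. -107.   20.]]
```

Run:
```python
import cv2
a=cv2.imread('pics/top1.png')[110:270,90:430]
cv2.imwrite('pics/top1c.png',cv2.resize(a,None,fx=2.35,fy=2.35,interpolation=cv2.INTER_CUBIC))
```

```text
(no output)
```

View pics/top1c.png

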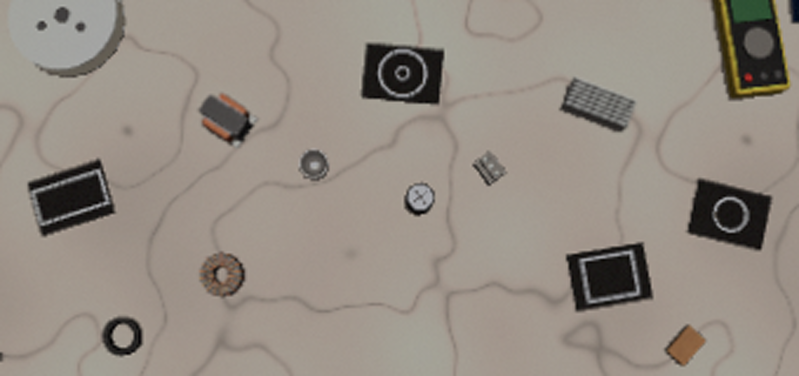

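The crop shows all ten things well apart: the heatsink at about (598,104), the transformer (225,117), the capacitor (420,198), the choke (222,274), and the four pads near the edges. Next I move above the heatsink and use the wrist camera.

arm_command(
  steps=[
    [1,60,-9,0,-10],
    [1,120,-18,0,-20],
    [1,180,-27,0,-30],
    [1,240,-36,0,-40],
    [1,300,-45,0,-49],
    [1,360,-54,0,-49],
    [1,420,-62,0,-49],
    [1,477,-71,0,-49],
    [1,477,-71,0,-49],
    [1,477,-71,0,-49],
  ],
)

```text
clock: 2.35
eef_pos: [629.2, -246.4, 224.1]
eef_rot: [-3.141, 0.0, 1.27]
wrist_force: [-1.0, -0.1, 0.6]
finger_gap: 93.8
finger_force: 0.0
```

```bash
cat >> h.py <<'E'
def goto(xy,z,yaw,p=None):
    "shift and turn from the present pose to xy,z,yaw (rad, mod pi)"
    s=monitor.read_state(); e=np.array(s['eef_pos']); y0=s['eef_rot'][2]
    d=np.array(xy)-e[:2]; c,n=np.cos(y0),np.sin(y0)
    dyaw=(yaw-y0+np.pi/2)%np.pi-np.pi/2
    q=np.arctan2(xy[1],xy[0]); q6=(q+np.pi/2-(y0+dyaw)+np.pi)%(2*np.pi)-np.pi
    print('pose',np.round(e,1),round(y0,3),'clock',round(s['clock'],2),'| dx %.1f dy %.1f dz %.1f turn %.1f q6 %.2f'%(c*d[0]+n*d[1],n*d[0]-c*d[1],e[2]-z,-np.degrees(dyaw),q6))
def look(t,z,n=None):
    "wrist: rotated rect of region of t on plane z"
    c=imaging.camera('wrist')
    if n: save(c,n)
    R=trace(c,t)
    if not R: print('none'); return c,None
    r=R[0]; m=r['region'].astype(np.uint8)
    k=max(cv2.findContours(m,0,2)[0],key=cv2.contourArea).reshape(-1,2)
    w=toz(c,k,z)[:,:2].astype(np.float32)
    (x,y),(a,b),_=rr=cv2.minAreaRect(w); bx=cv2.boxPoints(rr)
    e=max(bx[1]-bx[0],bx[2]-bx[1],key=np.linalg.norm)
    yaw=np.arctan2(e[1],e[0])%np.pi
    ci,rad=cv2.minEnclosingCircle(w)
    print(t,round(r['p'],2),'c %.1f %.1f size %.1f %.1f longyaw %.3f'%(x,y,a,b,yaw),'circle',np.round(ci,1),round(rad,1),'rect',np.round(r['rect']))
    return c,(x,y,yaw)
E
python3 - <<'E'
from h import *
c,r=look('heatsink_c',40,'w1.png'); print(ray(c,[[256,192]])); goto(r[:2],20,r[2])
E
```

```text
heatsink_c 0.76 c 633.6 -244.4 size 82.8 35.8 longyaw 1.214 circle [ 634.9 -244.2] 42.9 rect [258. 176.  30.  70.]
(array([ 652.09732936, -175.77818182,  384.13183832]), array([[-0.07038667, -0.24818733, -0.96618231]]))
pose [ 628.8 -247.1  224.7] 1.269 clock 2.45 | dx 4.0 dy 3.8 dz 204.7 turn 3.1 q6 -0.01
```

View pics/w1.png

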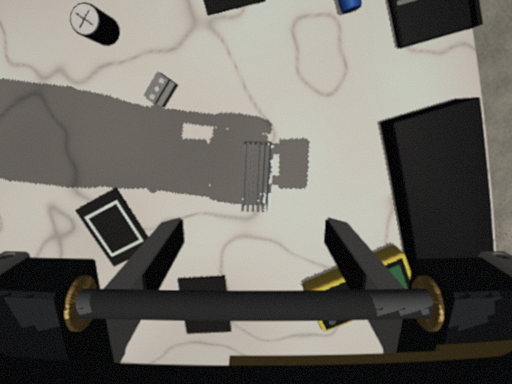

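The wrist view shows the heatsink centred near (258,176), with clear room around it. I descend and grip.

arm_command(
  steps=[
    [1,4,4,60,3],
    [1,4,4,120,3],
    [1,4,4,170,3],
    [1,4,4,200,3],
    [1,4,4,200,3],
    [1,4,4,200,3],
    [0,4,4,200,3],
    [0,4,4,200,3],
    [0,4,4,200,3],
    [0,4,4,200,3],
    [0,4,4,200,3],
    [0,4,4,200,3],
    [0,4,4,180,3],
    [0,4,4,120,3],
    [0,4,4,60,3],
    [0,4,4,0,3],
  ],
  force=25,
)

```text
clock: 4.45
eef_pos: [634.3, -243.3, 228.0]
eef_rot: [3.14, 0.0, 1.218]
wrist_force: [0.6, -0.3, -1.0]
finger_gap: 35.8
finger_force: 25.0
```

Run:
```python
from h import *
s=monitor.read_state(); print(s['finger_gap'],s['finger_force'])
goto((480,350),224,1.0)
```

```text
35.7593446582757 24.991452991962433
pose [ 634.3 -243.3  228. ] 1.218 clock 4.45 | dx 503.4 dy -349.9 dz 4.0 turn 12.5 q6 1.20
```

arm_command(
  steps=[
    [0,44,-26,0,-3],
    [0,89,-53,0,-6],
    [0,133,-79,0,-9],
    [0,177,-106,0,-12],
    [0,222,-132,0,-15],
    [0,266,-158,0,-18],
    [0,311,-185,0,-21],
    [0,355,-211,0,-24],
    [0,400,-238,0,-27],
    [0,444,-264,0,-30],
    [0,488,-290,0,-33],
    [0,532,-317,0,-35],
    [0,532,-317,0,-35],
    [0,532,-317,0,-35],
    [0,532,-317,0,-35],
  ],
)

```text
clock: 6.32
eef_pos: [521.6, 364.2, 225.1]
eef_rot: [3.141, -0.0, 1.827]
wrist_force: [-0.8, 0.7, -1.3]
finger_gap: 36.2
finger_force: 25.0
```

Run:
```python
from h import *
c,r=look('pad_heatsink_mark',5,'w2.png'); goto(r[:2],29,r[2])
```

```text
pad_heatsink_mark 0.84 c 506.0 424.3 size 73.3 101.6 longyaw 1.888 circle [505. 424.] 60.0 rect [252. 124.  59.  82.]
pose [521.6 364.4 224.9] 1.827 clock 6.42 | dx 62.0 dy 0.2 dz 195.9 turn -3.5 q6 0.38
```

View pics/w2.png

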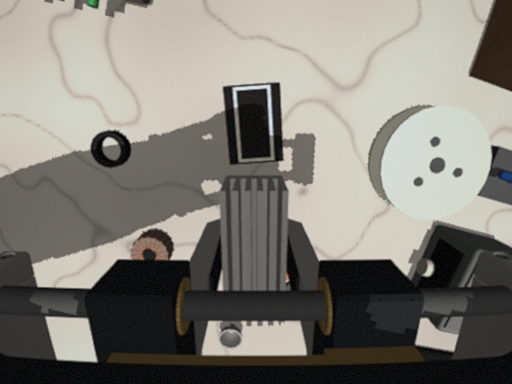

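The wrist view shows the pad at (252,124) with its white outline clear, and the held heatsink below it. I refine on the white outline and check the heatsink in the hand.

```bash
cat >> h.py <<'E'
def outline(t,z=5):
    "centre and yaw of the pale outline on pad t"
    c=imaging.camera('wrist'); R=trace(c,t)
    if not R: print('none'); return c,None
    F=4; m=R[0]['region'].astype(np.uint8)
    k=cv2.convexHull(max(cv2.findContours(m,0,2)[0],key=cv2.contourArea)); m=cv2.erode(cv2.fillConvexPoly(m*0,k,1),np.ones((3,3)),iterations=2)
    x0,y0,w,h=cv2.boundingRect(m)
    g=cv2.cvtColor(c['img'],cv2.COLOR_RGB2GRAY); g=g*m
    g=cv2.resize(g[y0:y0+h,x0:x0+w],None,fx=F,fy=F,interpolation=cv2.INTER_LINEAR)
    _,b=cv2.threshold(g,0,255,cv2.THRESH_BINARY+cv2.THRESH_OTSU)
    P=cv2.findNonZero(b).reshape(-1,2); n,l,st,_=cv2.connectedComponentsWithStats(b)
    i=1+np.argmax(st[1:,2]*st[1:,3]); P=np.argwhere(l==i)[:,::-1]
    P=(P+.5)/F-.5+[x0,y0]; w=toz(c,P,z)[:,:2].astype(np.float32)
    (x,y),(a,bb),_=rr=cv2.minAreaRect(w); bx=cv2.boxPoints(rr)
    e=max(bx[1]-bx[0],bx[2]-bx[1],key=np.linalg.norm); yaw=np.arctan2(e[1],e[0])%np.pi
    ci,rad=cv2.minEnclosingCircle(w)
    print(t,'c %.1f %.1f size %.1f %.1f longyaw %.3f'%(x,y,a,bb,yaw),'circle',np.round(ci,1),round(rad,1),'mean',w.mean(0))
    return c,(x,y,yaw)
def held(c,t,top):
    "extent of held t in tool x,y; top = height of its top over the TCP"
    s=monitor.read_state(); R=trace(c,t)
    if not R: print('not seen'); return
    k=max(cv2.findContours(R[0]['region'].astype(np.uint8),0,2)[0],key=cv2.contourArea).reshape(-1,2)
    y=s['eef_rot'][2]; d=toz(c,k,s['eef_pos'][2]+top)[:,:2]-s['eef_pos'][:2]
    X=d@[np.cos(y),np.sin(y)];Y=d@[np.sin(y),-np.cos(y)]
    print('held x %.1f..%.1f y %.1f..%.1f'%(X.min(),X.max(),Y.min(),Y.max()))
E
python3 - <<'E'
from h import *
c,r=outline('pad_heatsink_mark'); goto(r[:2],29,r[2]); held(c,'heatsink_c',16)
E
```

```text
pad_heatsink_mark c 506.2 425.1 size 49.4 96.0 longyaw 1.906 circle [506.3 425.3] 53.1 mean [504.9441 430.8474]
pose [521.4 364.7 224.7] 1.827 clock 6.53 | dx 62.3 dy 0.6 dz 195.7 turn -4.5 q6 0.36
held x -22.3..44.0 y -17.6..18.2
```

arm_command(
  steps=[
    [0,40,0.5,40,-4.5],
    [0,62,0.5,90,-4.5],
    [0,62,0.5,140,-4.5],
    [0,62,0.5,175,-4.5],
    [0,62,0.5,190,-4.5],
    [0,62,0.5,194,-4.5],
    [0,62,0.5,194.5,-4.5],
    [0,62,0.5,194.5,-4.5],
    [1,62,0.5,194.5,-4.5],
    [1,62,0.5,194.5,-4.5],
    [1,62,0.5,194.5,-4.5],
    [1,62,0.5,194.5,-4.5],
    [1,62,0.5,150,-4.5],
    [1,62,0.5,90,-4.5],
    [1,62,0.5,30,-4.5],
    [1,62,0.5,0,-4.5],
    [1,62,0.5,0,-4.5],
  ],
)

```text
clock: 8.7
eef_pos: [506.4, 425.8, 227.0]
eef_rot: [3.137, -0.001, 1.907]
wrist_force: [0.4, -0.3, -0.3]
finger_gap: 94.0
finger_force: 0.0
```

Run:
```python
from h import *
c,r=look('heatsink_c',45,'w3.png'); look('pad_heatsink_mark',5)
a=c['img'][100:260,180:340,::-1]; cv2.imwrite('pics/w3c.png',cv2.resize(a,None,fx=3.5,fy=3.5,interpolation=cv2.INTER_CUBIC))
goto((602,217),224,2.6)
```

```text
heatsink_c 0.91 c 506.6 423.5 size 37.6 87.1 longyaw 1.918 circle [507.3 423.4] 45.9 rect [254. 179.  32.  72.]
pad_heatsink_mark 0.73 c 504.3 425.6 size 73.7 101.3 longyaw 1.906 circle [505.5 425.3] 60.1 rect [254. 170.  57.  72.]
pose [505.5 425.1 222.5] 1.907 clock 8.9 | dx -228.3 dy 22.5 dz -1.5 turn -39.7 q6 -0.68
```

View pics/w3c.png

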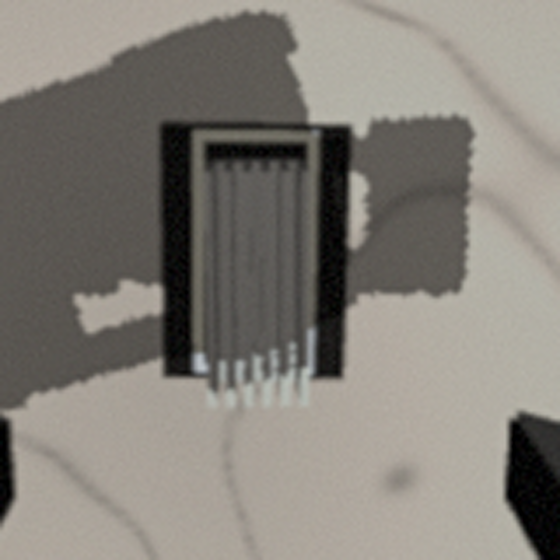

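The crop shows the heatsink inside its outline, and squarely aligned. I compute the gap along its length from the edge rows.

Run:
```python
from h import *
c=imaging.camera('wrist'); g=cv2.cvtColor(c['img'],cv2.COLOR_RGB2GRAY)
for n,cols in [('heatsink',range(243,266))]:
    print([(r,int(g[r,243:266].mean())) for r in range(132,150)],[(r,int(g[r,243:266].mean())) for r in range(198,222)])
u=np.array([np.cos(1.906),np.sin(1.906)])
for z,rows in [(5,(137,139,141)),(45,(142,144,146,148,208,210,212,214,216))]:
    for r in rows: print(z,r,round(float((toz(c,[[254,r]],z)[0,:2]-[506.2,425.1])@u),1))
```

```text
[(132, 92), (133, 89), (134, 63), (135, 32), (136, 53), (137, 95), (138, 109), (139, 93), (140, 56), (141, 19), (142, 10), (143, 9), (144, 22), (145, 50), (146, 69), (147, 74), (148, 79), (149, 87)] [(198, 89), (199, 90), (200, 91), (201, 96), (202, 110), (203, 123), (204, 123), (205, 120), (206, 118), (207, 127), (208, 140), (209, 143), (210, 145), (211, 156), (212, 164), (213, 167), (214, 169), (215, 169), (216, 166), (217, 161), (218, 159), (219, 159), (220, 160), (221, 161)]
5 137 46.5
5 139 44.0
5 141 41.4
45 142 43.7
45 144 41.4
45 146 39.1
45 148 36.8
45 208 -36.4
45 210 -39.0
45 212 -41.6
45 214 -44.2
45 216 -46.8
```

The heatsink sits within about 1 mm, which is good enough. Now the transformer.

arm_command(
  steps=[
    [1,-50,5,0,10],
    [1,-100,10,0,20],
    [1,-150,16,0,30],
    [1,-200,21,0,40],
    [1,-226,24,0,49],
    [1,-226,24,0,49],
    [1,-226,24,0,49],
  ],
)

```text
clock: 9.82
eef_pos: [602.6, 220.6, 223.8]
eef_rot: [-3.141, 0.001, 1.055]
wrist_force: [0.1, -0.5, -0.7]
finger_gap: 93.9
finger_force: 0.0
```

Run:
```python
from h import *
c,r=look('transformer_c',44,'w4.png'); goto(r[:2],24,r[2])
a=c['img'][100:260,180:340,::-1]; cv2.imwrite('pics/w4c.png',cv2.resize(a,None,fx=3.5,fy=3.5,interpolation=cv2.INTER_CUBIC))
```

```text
transformer_c 0.96 c 607.3 224.4 size 64.7 46.0 longyaw 1.006 circle [608.4 226.3] 35.7 rect [256. 173.  41.  54.]
pose [602.6 221.  224.1] 1.055 clock 9.93 | dx 5.3 dy 2.4 dz 200.1 turn 2.8 q6 0.92
```

View pics/w4c.png

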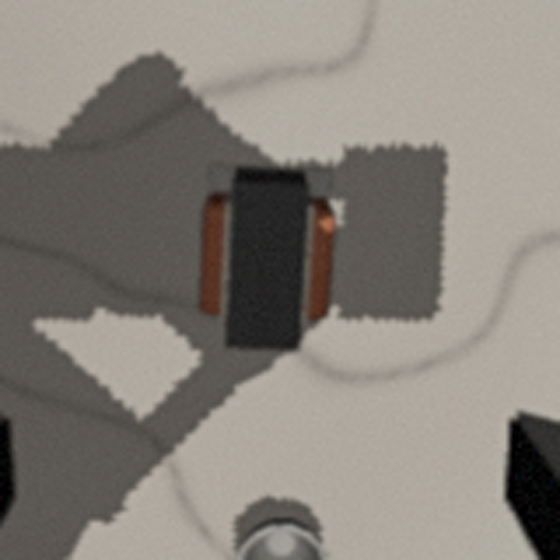

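The crop shows the transformer's core top with corners near (234,183), (307,184), (300,348) and (226,347), and copper coils on both sides. I take its centre from those corners.

Run:
```python
from h import *
c=imaging.camera('wrist')
P=(np.array([[234,183],[307,184],[300,348],[226,347]])+.5)/3.5-.5+[180,100]
w=toz(c,P,48)[:,:2]; print(w,w.mean(0),np.linalg.norm(w-np.roll(w,-1,0),axis=1))
a=(w[0]+w[1]-w[2]-w[3]); y=np.arctan2(a[1],a[0]); print(y); goto(w.mean(0),24,y)
```

```text
[[611.89264302 253.39665635]
 [632.78642889 241.14357994]
 [603.24347428 192.73569275]
 [581.17484864 205.6898589 ]] [607.27434871 223.24144698] [24.22164671 56.71075479 25.58973736 56.7408267 ]
1.0107836889009627
pose [602.6 221.  224.3] 1.055 clock 9.97 | dx 4.3 dy 2.9 dz 200.3 turn 2.5 q6 0.91
```

arm_command(
  steps=[
    [1,4.5,3,60,2.5],
    [1,4.5,3,120,2.5],
    [1,4.5,3,170,2.5],
    [1,4.5,3,198,2.5],
    [1,4.5,3,198,2.5],
    [1,4.5,3,198,2.5],
    [0,4.5,3,198,2.5],
    [0,4.5,3,198,2.5],
    [0,4.5,3,198,2.5],
    [0,4.5,3,198,2.5],
    [0,4.5,3,198,2.5],
    [0,4.5,3,198,2.5],
    [0,4.5,3,180,2.5],
    [0,4.5,3,120,2.5],
    [0,4.5,3,60,2.5],
    [0,4.5,3,0,2.5],
    [0,4.5,3,0,2.5],
  ],
  force=35,
)

```text
clock: 12.1
eef_pos: [609.2, 222.7, 231.0]
eef_rot: [3.135, -0.007, 1.008]
wrist_force: [0.1, -0.9, -4.3]
finger_gap: 46.2
finger_force: 35.0
```

Run:
```python
from h import *
s=monitor.read_state(); print(s['finger_gap'],s['finger_force'])
u=np.array([np.cos(1.71),np.sin(1.71)])
goto(np.array([412,-258])-60*u,224,1.71)
```

```text
46.16699737450345 34.99895989894867
pose [609.2 222.7 231. ] 1.008 clock 12.1 | dx -557.7 dy 128.3 dz 7.0 turn -40.2 q6 -0.79
```

arm_command(
  steps=[
    [0,-47,11,0,-4],
    [0,-93,21,0,-8],
    [0,-140,32,0,-12],
    [0,-186,43,0,-16],
    [0,-232,53,0,-20],
    [0,-279,64,0,-24],
    [0,-325,75,0,-28],
    [0,-372,85,0,-32],
    [0,-418,96,0,-36],
    [0,-465,107,0,-40],
    [0,-511,118,0,-40],
    [0,-558,128,0,-40],
    [0,-558,128,0,-40],
    [0,-558,128,0,-40],
    [0,-558,128,0,-40],
  ],
)

```text
clock: 13.98
eef_pos: [418.8, -317.0, 224.2]
eef_rot: [-3.141, -0.0, 1.708]
wrist_force: [0.2, -0.4, -3.7]
finger_gap: 45.8
finger_force: 35.0
```

Run:
```python
from h import *
c,r=outline('pad_transformer_mark'); goto(r[:2],29,r[2]); held(c,'transformer_c',22); save(c,'w5.png')
```

```text
pad_transformer_mark c 414.3 -264.5 size 59.8 70.8 longyaw 1.740 circle [ 414.1 -264.3] 44.9 mean [ 413.68542 -260.95575]
pose [ 418.9 -317.1  224.4] 1.708 clock 14.07 | dx 52.7 dy 2.6 dz 195.4 turn -1.8 q6 -0.74
not seen
```

View pics/w5.png

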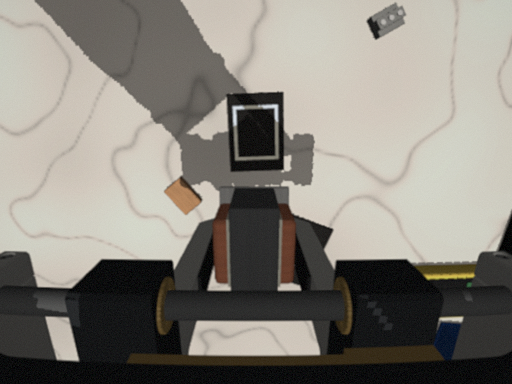

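The view shows the transformer's pad outline centred near (256,132), with the transformer held square. I place it.

arm_command(
  steps=[
    [0,40,2.5,40,-2],
    [0,52.5,2.5,90,-2],
    [0,52.5,2.5,140,-2],
    [0,52.5,2.5,175,-2],
    [0,52.5,2.5,189,-2],
    [0,52.5,2.5,192.5,-2],
    [0,52.5,2.5,192.5,-2],
    [0,52.5,2.5,192.5,-2],
    [1,52.5,2.5,192.5,-2],
    [1,52.5,2.5,192.5,-2],
    [1,52.5,2.5,192.5,-2],
    [1,52.5,2.5,192.5,-2],
    [1,52.5,2.5,150,-2],
    [1,52.5,2.5,90,-2],
    [1,52.5,2.5,30,-2],
    [1,52.5,2.5,0,-2],
    [1,52.5,2.5,0,-2],
  ],
)

```text
clock: 16.25
eef_pos: [414.5, -265.9, 226.4]
eef_rot: [3.139, 0.003, 1.741]
wrist_force: [0.5, -0.4, -0.7]
finger_gap: 93.8
finger_force: 0.0
```

Run:
```python
from h import *
c,r=look('pad_transformer_mark',5)
a=c['img'][110:250,180:340,::-1]; cv2.imwrite('pics/w6c.png',cv2.resize(a,None,fx=4,fy=4,interpolation=cv2.INTER_CUBIC))
goto((507,-24),224,1.4)
```

```text
none
pose [ 413.6 -265.3  223.4] 1.741 clock 16.35 | dx 222.0 dy 133.0 dz -0.6 turn 19.6 q6 0.12
```

View pics/w6c.png

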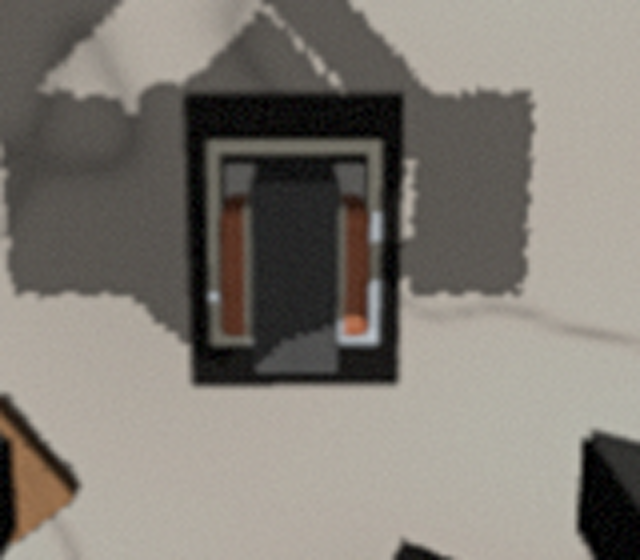

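The crop shows the transformer's foot plate inside the outline with even gaps. Next is the capacitor.

arm_command(
  steps=[
    [1,50,30,0,0],
    [1,100,60,0,0],
    [1,150,90,0,0],
    [1,200,120,0,0],
    [1,222,133,0,0],
    [1,222,133,0,0],
    [1,222,133,0,0],
  ],
)

```text
clock: 17.23
eef_pos: [506.8, -24.9, 223.4]
eef_rot: [-3.14, -0.0, 1.741]
wrist_force: [0.0, 0.1, 0.2]
finger_gap: 94.3
finger_force: 0.0
```

Run:
```python
from h import *
c,r=look('capacitor_c',50); save(c,'w7.png'); goto(r[:2],24,1.74)
a=c['img'][110:250,180:340,::-1]; cv2.imwrite('pics/w7c.png',cv2.resize(a,None,fx=4,fy=4,interpolation=cv2.INTER_CUBIC))
```

```text
capacitor_c 0.7 c 507.6 -18.9 size 41.5 34.0 longyaw 1.489 circle [508.  -18.7] 21.1 rect [254. 174.  30.  33.]
pose [507.  -25.2 224. ] 1.74 clock 17.32 | dx 6.1 dy 1.7 dz 200.0 turn -0.0 q6 -0.21
```

View pics/w7c.png

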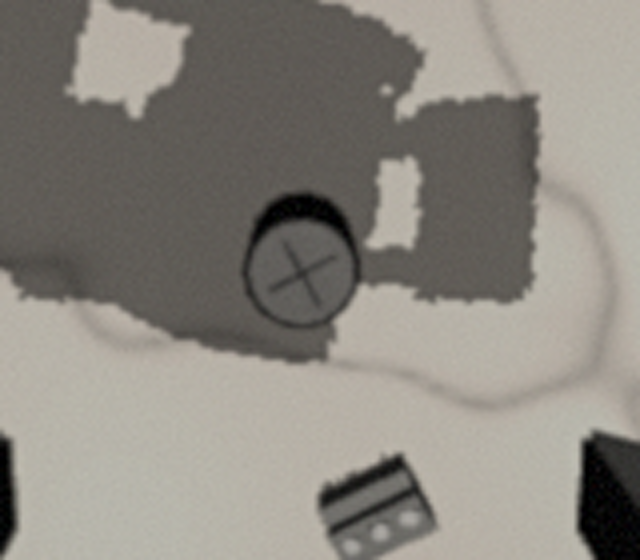

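The crop shows the capacitor's round top centred at (302,270), with its dark side above. I locate that centre on the z=50 plane.

Run:
```python
from h import *
c=imaging.camera('wrist'); w=toz(c,[[255.1,177.1]],50)[0]; print(w); goto(w[:2],26,1.74)
```

```text
[508.25521938 -21.92563934  50.        ]
pose [507.  -25.2 224.2] 1.74 clock 17.38 | dx 3.0 dy 1.7 dz 198.2 turn -0.0 q6 -0.21
```

arm_command(
  steps=[
    [1,3,1.5,60,0],
    [1,3,1.5,120,0],
    [1,3,1.5,170,0],
    [1,3,1.5,198,0],
    [1,3,1.5,198,0],
    [1,3,1.5,198,0],
    [0,3,1.5,198,0],
    [0,3,1.5,198,0],
    [0,3,1.5,198,0],
    [0,3,1.5,198,0],
    [0,3,1.5,198,0],
    [0,3,1.5,198,0],
    [0,3,1.5,180,0],
    [0,3,1.5,120,0],
    [0,3,1.5,60,0],
    [0,3,1.5,0,0],
    [0,3,1.5,0,0],
  ],
  force=20,
)

```text
clock: 19.5
eef_pos: [509.7, -21.1, 228.7]
eef_rot: [3.134, 0.002, 1.741]
wrist_force: [-0.0, 0.4, -1.7]
finger_gap: 34.7
finger_force: 20.0
```

Run:
```python
from h import *
s=monitor.read_state(); print(s['finger_gap'],s['finger_force'])
goto((505,-483),224,1.74)
```

```text
34.73145275888968 19.998196363449097
pose [509.7 -21.1 228.7] 1.741 clock 19.5 | dx -454.4 dy -83.0 dz 4.7 turn 0.1 q6 -0.93
```

arm_command(
  steps=[
    [0,-45,-8,0,0],
    [0,-91,-17,0,0],
    [0,-136,-25,0,0],
    [0,-182,-33,0,0],
    [0,-227,-41,0,0],
    [0,-273,-50,0,0],
    [0,-318,-58,0,0],
    [0,-364,-66,0,0],
    [0,-409,-75,0,0],
    [0,-454,-83,0,0],
    [0,-454,-83,0,0],
    [0,-454,-83,0,0],
    [0,-454,-83,0,0],
  ],
)

```text
clock: 21.12
eef_pos: [503.9, -481.4, 224.4]
eef_rot: [-3.142, -0.0, 1.742]
wrist_force: [-0.5, 0.5, -1.0]
finger_gap: 34.6
finger_force: 20.0
```

Run:
```python
from h import *
c,r=outline('pad_capacitor_mark'); goto(r[:2],31,1.74)
save(c,'w8.png')
```

```text
noneTraceback (most recent call last):
  File "<stdin>", line 2, in <module>
TypeError: 'NoneType' object is not subscriptable
```

Run:
```python
from h import *
c,r=outline('pad_capacitor_mark'); save(c,'w8.png')
if r: goto(r[:2],31,1.74)
```

```text
pad_capacitor_mark c 495.1 -423.4 size 46.8 47.7 longyaw 2.849 circle [ 495.1 -423.3] 24.0 mean [ 494.39417 -422.51865]
pose [ 503.8 -482.   224.8] 1.742 clock 21.32 | dx 59.2 dy 1.5 dz 193.8 turn 0.1 q6 -0.88
```

View pics/w8.png

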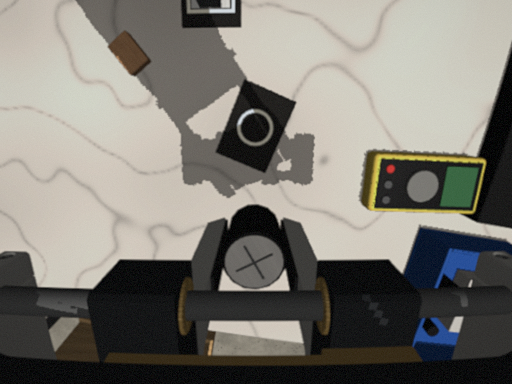

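The view shows the ring at (255,127) and the held capacitor's top at (254,261). I place it.

arm_command(
  steps=[
    [0,40,1.5,40,0],
    [0,59,1.5,90,0],
    [0,59,1.5,140,0],
    [0,59,1.5,175,0],
    [0,59,1.5,189,0],
    [0,59,1.5,192.5,0],
    [0,59,1.5,192.5,0],
    [0,59,1.5,192.5,0],
    [1,59,1.5,192.5,0],
    [1,59,1.5,192.5,0],
    [1,59,1.5,192.5,0],
    [1,59,1.5,192.5,0],
    [1,59,1.5,150,0],
    [1,59,1.5,90,0],
    [1,59,1.5,30,0],
    [1,59,1.5,0,0],
    [1,59,1.5,0,0],
  ],
)

```text
clock: 23.45
eef_pos: [495.5, -424.6, 227.0]
eef_rot: [3.139, 0.004, 1.741]
wrist_force: [-0.2, -0.3, -0.5]
finger_gap: 93.9
finger_force: 0.0
```

Run:
```python
from h import *
c=imaging.camera('wrist')
a=c['img'][110:250,180:340,::-1]; cv2.imwrite('pics/w9c.png',cv2.resize(a,None,fx=4,fy=4,interpolation=cv2.INTER_CUBIC))
goto((405,221),224,1.74)
```

```text
pose [ 495.  -424.1  224.6] 1.741 clock 23.5 | dx 651.1 dy 20.7 dz 0.6 turn 0.1 q6 0.33
```

View pics/w9c.png

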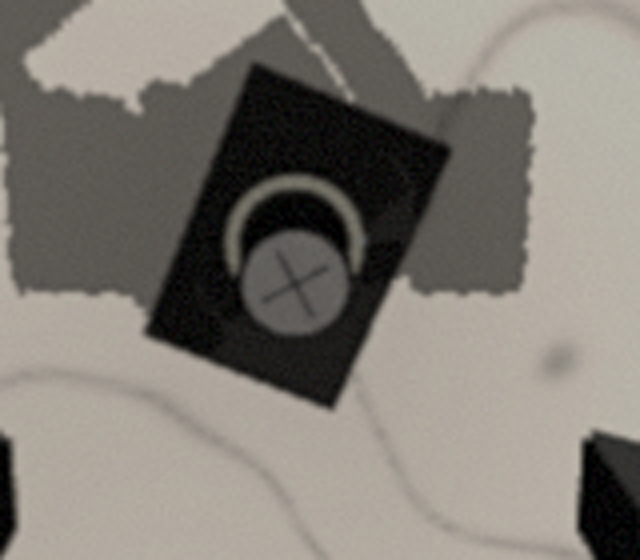

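The crop shows the capacitor standing within its ring, laterally centred. I check the lengthwise offset, then fetch the choke.

Run:
```python
from h import *
c=imaging.camera('wrist')
P=(np.array([[295,282],[295,243]])+.5)/4-.5+[180,110]
print(toz(c,P[:1],55),toz(c,P[1:],5))
```

```text
[[ 495.002882   -423.92242626   55.        ]] [[ 494.58609324 -421.8576284     5.        ]]
```

arm_command(
  steps=[
    [1,55,2,0,0],
    [1,110,4,0,0],
    [1,165,5,0,0],
    [1,220,7,0,0],
    [1,275,9,0,0],
    [1,330,11,0,0],
    [1,385,12,0,0],
    [1,440,14,0,0],
    [1,495,16,0,0],
    [1,550,18,0,0],
    [1,605,19,0,0],
    [1,651,21,0,0],
    [1,651,21,0,0],
    [1,651,21,0,0],
    [1,651,21,0,0],
  ],
)

```text
clock: 25.42
eef_pos: [405.4, 220.1, 224.0]
eef_rot: [-3.141, 0.0, 1.74]
wrist_force: [-0.0, -0.7, -0.6]
finger_gap: 94.0
finger_force: 0.0
```

Run:
```python
from h import *
c,r=look('choke_c',28); save(c,'w10.png'); goto(r[:2],24,1.74)
a=c['img'][110:250,180:340,::-1]; cv2.imwrite('pics/w10c.png',cv2.resize(a,None,fx=4,fy=4,interpolation=cv2.INTER_CUBIC))
```

```text
choke_c 0.77 c 410.3 223.9 size 53.7 53.7 longyaw 2.530 circle [410.2 223.9] 28.2 rect [260. 176.  42.  47.]
pose [405.5 220.2 224.3] 1.74 clock 25.52 | dx 2.8 dy 5.4 dz 200.3 turn -0.0 q6 0.33
```

View pics/w10c.png

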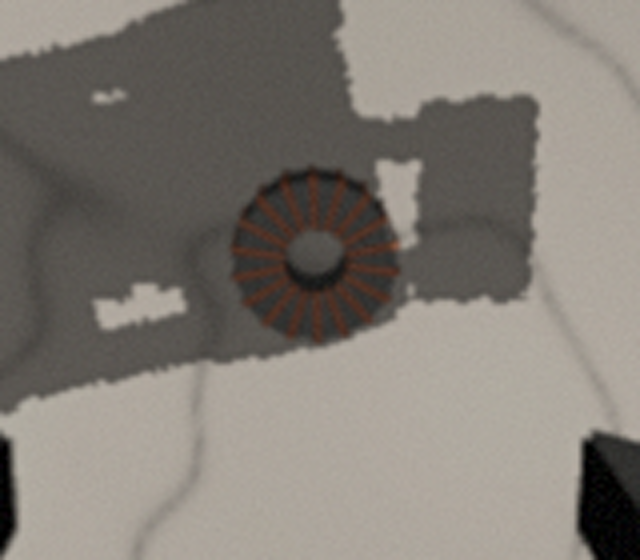

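The crop shows the choke's rings centred at about (317,261). I grip it.

arm_command(
  steps=[
    [1,3,5,60,0],
    [1,3,5,120,0],
    [1,3,5,170,0],
    [1,3,5,198,0],
    [1,3,5,202,0],
    [1,3,5,202,0],
    [0,3,5,202,0],
    [0,3,5,202,0],
    [0,3,5,202,0],
    [0,3,5,202,0],
    [0,3,5,202,0],
    [0,3,5,202,0],
    [0,3,5,180,0],
    [0,3,5,120,0],
    [0,3,5,60,0],
    [0,3,5,0,0],
    [0,3,5,0,0],
  ],
  force=20,
)

```text
clock: 27.65
eef_pos: [410.9, 225.4, 228.4]
eef_rot: [3.134, -0.002, 1.741]
wrist_force: [0.5, -0.4, -1.9]
finger_gap: 52.6
finger_force: 20.0
```

Run:
```python
from h import *
s=monitor.read_state(); print(s['finger_gap'],s['finger_force'])
goto((683,-54),224,1.74)
```

```text
52.5671001919002 19.99987602001056
pose [410.9 225.4 228.4] 1.741 clock 27.65 | dx -321.6 dy 220.7 dz 4.4 turn 0.1 q6 -0.25
```

arm_command(
  steps=[
    [0,-40,28,0,0],
    [0,-80,55,0,0],
    [0,-120,83,0,0],
    [0,-160,110,0,0],
    [0,-200,138,0,0],
    [0,-240,165,0,0],
    [0,-280,193,0,0],
    [0,-322,221,0,0],
    [0,-322,221,0,0],
    [0,-322,221,0,0],
    [0,-322,221,0,0],
  ],
)

```text
clock: 29.02
eef_pos: [681.7, -54.0, 224.4]
eef_rot: [-3.141, -0.0, 1.742]
wrist_force: [0.7, -0.5, -0.9]
finger_gap: 52.5
finger_force: 20.0
```

Run:
```python
from h import *
for i in range(3):
    c,r=outline('pad_choke_mark')
    if r: break
save(c,'w11.png')
if r: goto(r[:2],31,1.74)
```

```text
pad_choke_mark c 672.4 1.4 size 64.1 64.6 longyaw 1.741 circle [672.7   1.4] 32.6 mean [672.5283      3.1709044]
pose [681.8 -54.2 224.8] 1.742 clock 29.12 | dx 56.4 dy 0.2 dz 193.8 turn 0.1 q6 -0.17
```

View pics/w11.png

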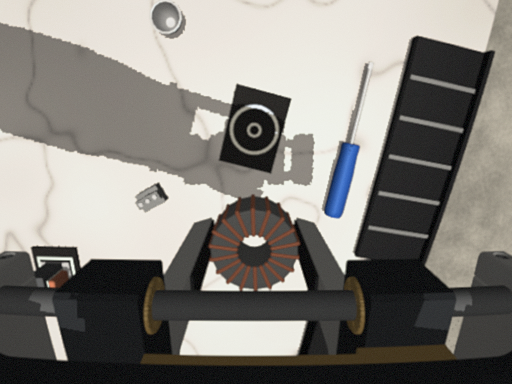

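The view shows the pad's circles at (254,130) and the choke held level. The screwdriver is well to the side. I place it.

arm_command(
  steps=[
    [0,40,0.2,40,0],
    [0,56.5,0.2,90,0],
    [0,56.5,0.2,140,0],
    [0,56.5,0.2,175,0],
    [0,56.5,0.2,192,0],
    [0,56.5,0.2,196.5,0],
    [0,56.5,0.2,196.5,0],
    [0,56.5,0.2,196.5,0],
    [1,56.5,0.2,196.5,0],
    [1,56.5,0.2,196.5,0],
    [1,56.5,0.2,196.5,0],
    [1,56.5,0.2,196.5,0],
    [1,56.5,0.2,150,0],
    [1,56.5,0.2,90,0],
    [1,56.5,0.2,30,0],
    [1,56.5,0.2,0,0],
    [1,56.5,0.2,0,0],
    [1,56.5,0.2,0,0],
  ],
)

```text
clock: 31.38
eef_pos: [672.3, 0.7, 222.8]
eef_rot: [-3.14, -0.0, 1.741]
wrist_force: [-0.0, -0.6, -0.5]
finger_gap: 93.9
finger_force: 0.0
```

Run:
```python
from h import *
c=imaging.camera('wrist'); t=imaging.camera('top')
a=cv2.resize(c['img'][110:250,180:340,::-1],(480,420),interpolation=cv2.INTER_CUBIC)
b=cv2.resize(t['img'][120:265,95:425,::-1],(790,170*2),interpolation=cv2.INTER_CUBIC)[:170*2]
o=np.zeros((600,800,3),np.uint8); a=cv2.resize(a,(280,245)); o[:245,:280]=a; o[255:595,:790]=b
cv2.imwrite('pics/w12c.png',o)
look('choke_c',33); print(monitor.read_state()['finger_gap'])
for n in ['screw_cup_c','terminal_block_c']:
    print(n,[(round(r['p'],2),np.round(r['rect'])) for r in find_in(t,n)[:1]])
```

```text
choke_c 0.65 c 673.3 -1.0 size 52.2 53.9 longyaw 2.524 circle [ 6.734e+02 -3.000e-01] 27.5 rect [255. 178.  40.  43.]
93.94571507723113
screw_cup_c []
terminal_block_c [(0.45, array([300., 181.,   8.,  14.]))]
```

View pics/w12c.png

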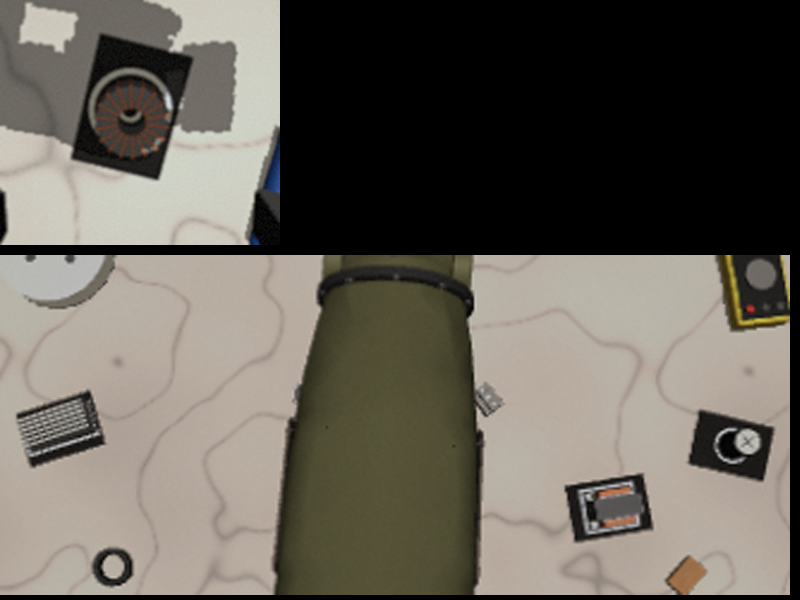

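The picture shows all four parts on their pads, and the bystanders untouched. One check on the choke's lengthwise offset from an edge profile.

Run:
```python
from h import *
c=imaging.camera('wrist'); 
a=c['img'][140:210,215:295,::-1]; cv2.imwrite('pics/w13.png',cv2.resize(a,None,fx=8,fy=8,interpolation=cv2.INTER_CUBIC)[:600])
g=c['img'].mean(2)[:,252:257].mean(1); u=np.array([np.cos(1.741),np.sin(1.741)])
f=lambda r,z: float((toz(c,[[254.5,r]],z)[0,:2]-[672.5,1.4])@u)
for r in list(range(143,162))+list(range(190,206)): print(r,int(g[r]),'z5 %.1f z35 %.1f'%(f(r,5),f(r,35)))
```

```text
143 14 z5 38.1 z35 40.9
144 13 z5 36.8 z35 39.7
145 17 z5 35.5 z35 38.5
146 11 z5 34.2 z35 37.3
147 19 z5 32.9 z35 36.1
148 57 z5 31.6 z35 34.9
149 107 z5 30.3 z35 33.7
150 125 z5 29.0 z35 32.5
151 115 z5 27.7 z35 31.3
152 72 z5 26.4 z35 30.1
153 26 z5 25.1 z35 28.9
154 15 z5 23.8 z35 27.7
155 26 z5 22.5 z35 26.5
156 32 z5 21.2 z35 25.3
157 37 z5 19.8 z35 24.1
158 49 z5 18.5 z35 22.9
159 59 z5 17.2 z35 21.6
160 63 z5 15.9 z35 20.4
161 64 z5 14.6 z35 19.2
190 64 z5 -24.9 z35 -17.2
191 64 z5 -26.3 z35 -18.4
192 63 z5 -27.7 z35 -19.7
193 62 z5 -29.1 z35 -21.0
194 61 z5 -30.5 z35 -22.3
195 62 z5 -31.9 z35 -23.6
196 62 z5 -33.3 z35 -24.9
197 61 z5 -34.8 z35 -26.2
198 59 z5 -36.2 z35 -27.5
199 44 z5 -37.6 z35 -28.8
200 26 z5 -39.0 z35 -30.1
201 19 z5 -40.4 z35 -31.4
202 27 z5 -41.9 z35 -32.8
203 30 z5 -43.3 z35 -34.1
204 30 z5 -44.7 z35 -35.4
205 29 z5 -46.2 z35 -36.7
```

View pics/w13.png

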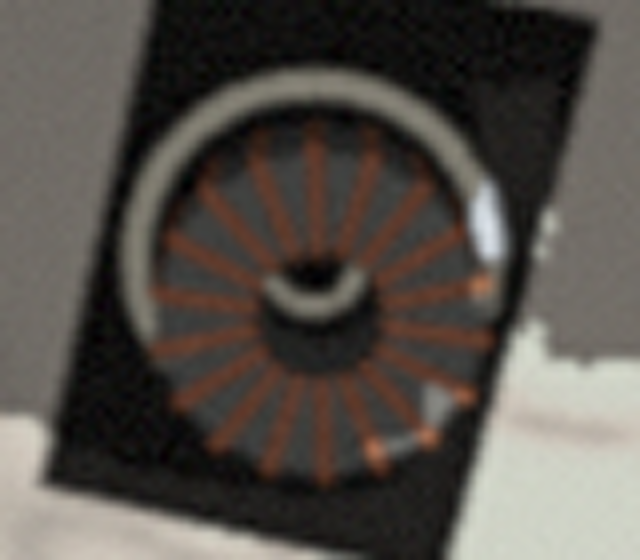

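The crop shows the choke inside its ring to within about 2 mm, and the gripper is clear. I hand the job in.

```bash
python3 -c "
from h import *
print(job.sign_off())"
```

```text
the job is handed in; nothing more can be done
None
```

I set all four parts upright on their matching pads, within about 2 mm of centre by the wrist camera. The two rectangular ones are lined up, and the job is handed in. I never gripped or approached the screw cup or the terminal block, but the final overhead view was partly blocked by the arm, and the finder did not pick out the cup there.

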